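Snap the retaining clip onto a turntable spindle

TASK

The decorating turntable's top is off for service: refit the spring clip that holds its sprung collar down. Pick up the clip by its moulded grip, press the collar down with the clip beside the spindle, push it sideways into the groove under the spindle's head until it snaps fully home, and let go. Feel your way and do not force it, and leave everything else on the bench where it is.

Things in the scene. Friction and masses are not known exactly. Their poses are not given: they have to be found in the camera images.
- foot (a point): Centre of the underside of the round iron foot (124 mm across, 20 mm high) of the turntable stand, fixed to the bench. The steel spindle stands upright on this axis, the same all round: the clip may go on from any side. It has a head 22 mm across and 13 mm high and, right under the head, a groove 16 mm across at its bottom, 11 mm tall, covered by the collar at rest.
- sleeve (a point): Point on the same axis, 60 mm above the foot's underside: top of the iron sleeve. The spindle is screwed in to a different depth each time: the underside of its head, with the collar, lies anywhere from 38 to 76 mm above this point, not measured: feel for it.
- foot_top (a point): Point on the same axis, 20 mm above the foot's underside, below the sprung collar. The collar is a flat aluminium flange 64 mm across and 4 mm thick round the spindle, its top level with the underside of the head at rest. It takes about 3 N to start down and 7.5 N to reach its cushioned stop 7.5 mm lower, where a 5 mm clip lying on it has 2.5 mm to spare under the head.
- clip_seat (a point): Loose steel spring clip, lying flat: a fork 5 mm thick, 36 mm wide, mouth towards +x of this frame, z up. This point is the centre of the 16 mm seat between its springy arms, 2.5 mm above the underside; when home it is on the spindle's axis, the solid back of the seat against the groove. Pressing it on the collar, or ramming its back on the spindle, with over 25 N does damage.
- clip_throat (a point): Centre of the clip's throat, 7 mm ahead (+x) of the seat centre: 11 mm wide, it must spring open over the 16 mm groove. That takes a push of about 10 N, which falls off as it snaps home. Ahead of it the mouth flares to 25 mm between the tips, 19 mm ahead of the seat centre. With the seat centre 24 mm short of the axis, the tips straddle the head without touching it.
- clip_grip (a point): Centre of the clip's upright moulded black grip, 28 mm behind (-x) the seat centre and 26 mm above the clip's underside; axes as the seat's. The block is 24 mm long along x, 13 mm wide along y, its top 42 mm above the clip's underside; take it across its 13 mm width. The whole clip weighs about 90 g.
Things that resemble listed ones, but are neither listed nor needed, are in the scene too. Leave any blue look-alike of the part that bears foot alone.

How it is judged:
On the way, in this order (a step that is already met when the one before it is completed fails the run):
1. the clip is lifted off the bench (height (world z) of clip_seat above 0.05 m), for 0.1 s.
2. the clip presses the collar down beside the spindle, not yet on it (contact force between clip and collar above 3 N and horizontal distance between clip_seat and foot above 0.014 m), for 0.1 s.
3. the clip is snapped home in the groove (contact force between clip and collar above 3 N and horizontal distance between clip_seat and foot below 0.0035 m), for 0.2 s.
At the end, for the whole second after the job is handed in: The clip is released and at rest in the groove: the centre of its seat within 3.5 mm of the spindle's axis seen from above, lying within 7 degrees of level, with the sprung collar bearing on it with more than 3 N (held down under the head) (all of step 3 and angle between clip_seat's own z axis and vertical below 0.12 rad and linear speed of clip below 0.02 m/s); the robot touches nothing.
It fails at once if the clip is pressed on the collar with more than 25 N (contact force between clip and collar above 25 N).
It fails at once if the solid back of the clip is rammed into the groove's bottom with more than 30 N (contact force between clip_c0 and spindle_c1 above 30 N).
It fails at once if the robot bears on the spindle or collar directly with more than 15 N (contact force between any of the fingers, the arm and spindle above 15 N).
It fails at once if something else on the bench is moved by more than 30 mm (distance of any of brush, spacer, jar, cup, driver, bowl, tile, waterpot from where it was at the start of the episode above 0.03 m).
It also fails if it takes over 61 s, if anything falls off the work surface, if the arm or the gripper's body presses on something with over 40 N, if the wrist force passes 120 N, or if a joint passes its speed limit or range.

ROBOT

A 6-joint arm with a two-finger parallel gripper is mounted at the origin on the work surface. World frame = base frame: x ahead of the robot, y to its left, z up, the work surface at z = 0. Lengths are in m, angles in rad, forces in N, time in s.
With the tool pointing down it reaches from about 0.3 to 0.775 m from the base axis. Payload 14.6 kg.
Tool frame: the origin (TCP) lies between the finger pads; the fingertips stand arm.tip_extent ahead of it and the grasp point (between the pads) lies 6 mm ahead of it (arm.tip_extent is the distance from the TCP to the fingertips, in m); z points along the fingers, x is the direction in which the jaws open and shut, and the axes are right-handed (so a half turn about z gives the same grasp; the last joint's range is limited). The gripper opens to 85 mm and grips with 20 to 120 N. Pads are 22 mm wide; open, the fingers measure 114 mm over their backs; the gripper's body (76 mm by 85 mm) begins 54 mm behind the grasp point. The pads swing forward as they close: fully open they stand 13 mm farther back than shut.
Start: joints at [1.087, 0.3, 1.521, -0, 1.321, -0.067], TCP at [0.223, 0.503, 0.256] pointing down, gripper open.
Joint ranges: [-3.03, 3.03], [-0.79, 2.21], [0.23, 2.52], [-1.04, 4.18], [0, 3.07], [-2.55, 2.55]. Speed limits (rad/s): [2.22, 2.22, 2.57, 3.14, 3.14, 3.14].

INTERFACE

Orientations are given as a 3x3 rotation matrix whose columns are the frame's x, y, z axes.
In Python, from bench import arm gives the robot as it stands. The module is installed in compiled form; this text tells all that it offers.
- The arm moves only by the tool arm_command, never from a script. Its argument "steps" is a list of rows, each a list of 7 numbers: the shift along the tool's x, y, z in m, then the turn, a rotation vector about the tool's x, y, z in rad, then the finger opening in m, from 0 to 0.0854. A call has 1 to 10 rows; each row shifts and turns the commanded pose from where the row before left it, along the tool's axes as they then stand; what a row does not reach is not made up. A row lasts 1/12 s, in which the tool goes at most 41.7 mm and 7.16 degrees, less where a joint would pass 70% of its speed; a pose out of reach is approached as far as the arm can. A call is refused whole if a number of a shift passes 0.0417 or a number of a turn 0.125, either way. A call with a gripper value outside its range is refused whole. The fingers move at their own pace and stop on an object; the grip force is fixed at half the most. Time passes only in rows, so rows that do not move let the fingers close. It gives the time, the measured TCP pose, the force and the opening at its end, in the units of the state.
- arm.sense(): the state, without advancing time (a new reading comes with each control period).
- arm.camera(name): name is "scene" or "top"; returns a dict with "color" (400x640x3 uint8, red, green, blue), "K" (3x3 intrinsics, pixels), "extrinsics" (4x4, takes a point from world to camera coordinates). Camera axes: x right, y up, looking along -z (the intrinsics and any distortion apply to the point x, -y, -z); pixel columns grow to the right and rows downward; lengths in m; the calibration is good to about 2 mm. A picture is of the moment at which its call begins. There is no depth.
- arm.sign_off(): hands the job in, once; it reports no verdict.
The state is a dict: "time": time; "qpos": joint angles; "joint_vel": joint speeds; "joint_efforts": joint torques, N m; "tool_pos": TCP position; "orientation": TCP orientation; "force": force on the tool from outside, world axes, zero at the start; "wrist_torque": the same for the moment, N m; "opening": opening from 0.0 (shut) to 1.0 (fully open).
Only numpy, scipy, OpenCV 4.12 (cv2) and the standard library are available. Lean on these libraries where they do the work, as an engineer would, in place of code of your own. Each camera call takes 0.05 s, during which the arm holds its last target.

## Working session

There is one attempt and no reset: what is moved stays moved. The work goes in short steps, Python scripts to look and compute and a tool call to move; the robot and the scene stay as the last step left them, time stands still between calls to the robot, and variables do not carry over. Pictures are saved under pics/ and viewed, and the job is handed in when it is done.

Besides the shell and the picture viewer there is one more tool, called after "Emit:" as name(argument=value, ...), one argument or row to a line, values as JSON. arm_command: Moves the arm, as the interface text tells. Its arguments: {"type":"object","properties":{"steps":{"type":"array"}},"required":["steps"]}

```bash
mkdir -p pics; python3 - <<'E'
from bench import arm
import cv2,pickle
s=arm.sense(); print(s, arm.tip_extent)
for n in("scene","top"):
    c=arm.camera(n); pickle.dump(c,open(n+".pkl","wb")); cv2.imwrite(f"pics/{n}0.png",c["color"][:,:,::-1]); print(n,c.keys(),c["K"],c["extrinsics"])
E
```

```text
{'time': 0.0, 'qpos': array([ 1.08740175e+00,  3.00460812e-01,  1.52160657e+00, -2.29876128e-05,
        1.32072258e+00, -6.65922038e-02]), 'joint_vel': array([ 0.00038294, -0.00080393, -0.00026534, -0.00035062,  0.00147897,
        0.00043581]), 'joint_efforts': array([-1.31125315e-03, -5.43504810e+01, -3.61786330e+01, -1.70247463e-04,
        4.19045478e-03,  5.35527207e-06]), 'tool_pos': array([0.2225623 , 0.50271733, 0.25571617]), 'orientation': array([[ 4.04833116e-01,  9.14390431e-01, -5.36774859e-04],
       [ 9.14389806e-01, -4.04833468e-01, -1.07047845e-03],
       [-1.19613968e-03, -5.74563313e-05, -9.99999283e-01]]), 'force': array([ 0.16525347, -0.16002445, -0.69819428]), 'wrist_torque': array([0.00949022, 0.02709321, 0.00829428]), 'opening': 1.0003586361381964} 0.025
scene dict_keys(['color', 'K', 'extrinsics']) [[385.73070029   0.         323.55066368]
 [  0.         385.73070029 202.94502291]
 [  0.           0.           1.        ]] [[ 0.20998638  0.97760841 -0.01369366  0.00401833]
 [-0.79217617  0.17833173  0.58365633  0.31738599]
 [ 0.57302935 -0.11171209  0.81188532 -1.1749473 ]
 [ 0.          0.          0.          1.        ]]
top dict_keys(['color', 'K', 'extrinsics']) [[453.45526591   0.         317.95134634]
 [  0.         453.45526591 202.41607047]
 [  0.           0.           1.        ]] [[ 0.01769364 -0.99968293  0.01791564 -0.11487669]
 [ 0.98748539  0.02028066  0.15640111 -0.41627303]
 [-0.15671487  0.01492413  0.98753112 -1.20578036]
 [ 0.          0.          0.          1.        ]]
```

View pics/scene0.png

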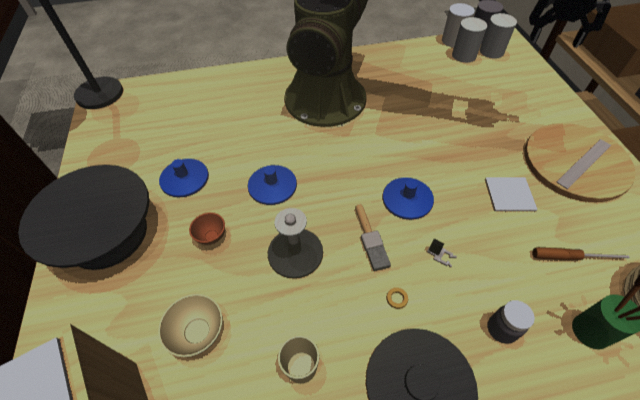

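View pics/top0.png

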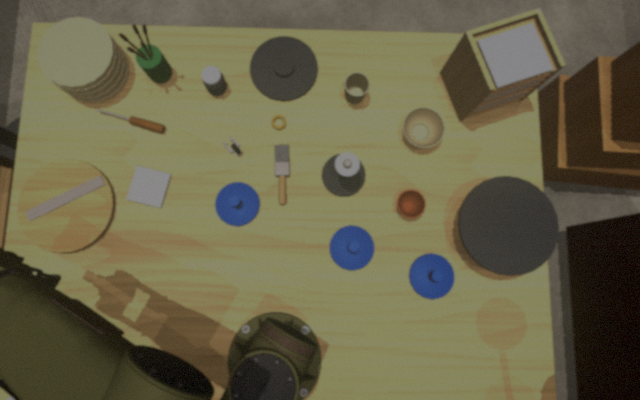

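The grey stand is at about scene (295,252) and top (344,175). The clip is at about scene (440,250) and top (234,147). The blue stands are decoys. I'll zoom in on both.

```bash
cat > h.py <<'E'
import numpy as np,cv2,pickle
def load(n): return pickle.load(open(n+".pkl","rb"))
def proj(c,P):
    P=np.atleast_2d(P); E=c["extrinsics"]; q=P@E[:3,:3].T+E[:3,3]; q=q*[1,-1,-1]; u=q@c["K"].T; return u[:,:2]/u[:,2:]
def ray(c,uv,z):
    E=c["extrinsics"]; d=np.linalg.inv(c["K"])@[uv[0],uv[1],1]; d=d*[1,-1,-1]; R=E[:3,:3]; o=-R.T@E[:3,3]; d=R.T@d
    return o+d*(z-o[2])/d[2]
def crop(c,u0,v0,w,h,s,name):
    im=c["color"][v0:v0+h,u0:u0+w,::-1]; im=cv2.resize(im,None,fx=s,fy=s,interpolation=cv2.INTER_CUBIC)
    return im
E
python3 - <<'E'
from h import *
a=load("scene");b=load("top")
A=crop(a,410,225,60,50,7,"");B=crop(b,205,125,50,50,7,"")
C=crop(a,255,200,80,80,5,"");D=crop(b,310,140,75,80,5,"")
cv2.imwrite("pics/z1.png",np.hstack([A,B])); cv2.imwrite("pics/z2.png",np.hstack([C,D]))
E
```

```text
(no output)
```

View pics/z1.png

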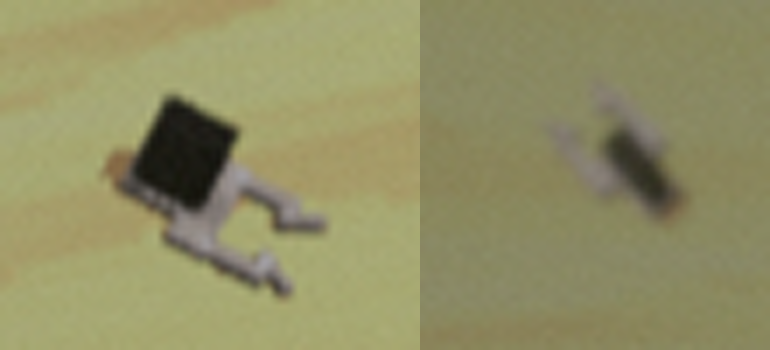

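View pics/z2.png

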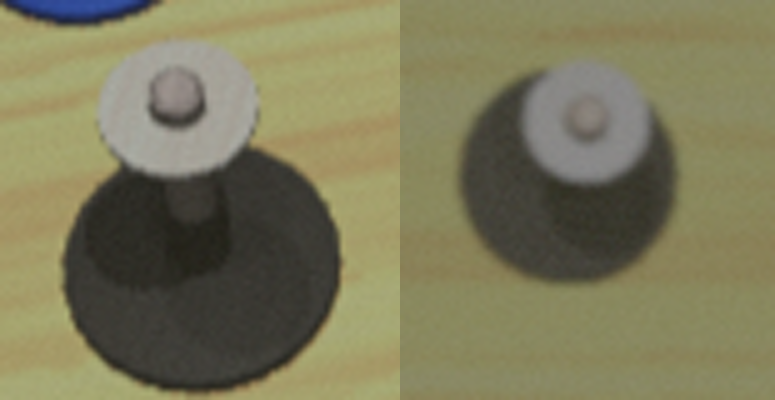

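```bash
cat > fit.py <<'E'
from h import *
from scipy.optimize import least_squares
a=load("scene");b=load("top")
S=8
def darkmoments(c,u0,v0,w,h,thr=None):
    g=c["color"][v0:v0+h,u0:u0+w].astype(float).mean(2); g=cv2.resize(g,None,fx=S,fy=S,interpolation=cv2.INTER_CUBIC)
    return g
def hull_c(c,P):
    q=proj(c,P).astype(np.float32); h=cv2.convexHull(q.reshape(-1,1,2)); m=cv2.moments(h); return np.array([m['m10'],m['m01']])/m['m00'],abs(m['m00']),h
obs={}
for n,c,(u0,v0,w,h) in(("scene",a,(410,225,60,50)),("top",b,(205,125,50,50))):
    g=c["color"][v0:v0+h,u0:u0+w].astype(float).max(2)
    wgt=np.clip((np.median(g)-g)/(np.median(g)-g.min()),0,1)
    wgt[wgt<.45]=0   # black only
    # keep largest component
    k,lab=cv2.connectedComponents((wgt>0).astype(np.uint8)); best=max(range(1,k),key=lambda i:wgt[lab==i].sum()); wgt[lab!=best]=0
    v,u=np.mgrid[v0:v0+h,u0:u0+w]; obs[n]=(np.array([(wgt*u).sum(),(wgt*v).sum()])/wgt.sum()); print(n,obs[n],wgt.sum())
tip={"scene":[((325,225),7,410,225),((288,293),7,410,225)],"top":[((597-420,80),7,205,125),((550-420,125),7,205,125)]}
def tp(t): (x,y),s,u,v=t; return np.array([(x+.5)/s-.5+u,(y+.5)/s-.5+v])
def model(p):
    x,y,th=p; R=np.array([[np.cos(th),-np.sin(th),0],[np.sin(th),np.cos(th),0],[0,0,1]])
    g=np.array([[-28+sx*12,sy*6.5,z] for sx in(-1,1) for sy in(-1,1) for z in(7.5,39.5)])/1e3
    T=np.array([[19,14.5,0],[19,-14.5,0]])/1e3
    o=np.array([x,y,.0025]); return g@R.T+o,T@R.T+o
def res(p,full=False):
    g,T=model(p); r=[]
    for n,c in(("scene",a),("top",b)):
        r+=list((hull_c(c,g)[0]-obs[n])*2)
        q=proj(c,T)
        # order: left tip (+y) first
        if n=="scene": o=[tp(t) for t in tip[n]]   # (325,225) is +y
        else: o=[tp(tip[n][1]),tp(tip[n][0])]
        r+=list((q-np.array(o)).ravel())
    return np.array(r)
if __name__=="__main__":
    x0=ray(b,(232,145),.0025)
    for th in (.3,.8,1.2):
        s=least_squares(res,[x0[0],x0[1],th]); print(s.x,s.cost)
    p=s.x; print(np.round(res(p),2)); g,T=model(p); print("grip",g.mean(0))
    out=[]
    for n,c,(u0,v0,w,h) in(("scene",a,(410,225,60,50)),("top",b,(205,125,50,50))):
        im=crop(c,u0,v0,w,h,7,"")
        pts=(hull_c(c,g)[2].reshape(-1,2)-[u0,v0]+.5)*7
        cv2.polylines(im,[pts.astype(np.int32)],True,(0,0,255),1)
        th=p[2];R=np.array([[np.cos(th),-np.sin(th)],[np.sin(th),np.cos(th)]])
        f=np.array([[19,18],[-10,18],[-10,-18],[19,-18],[19,-12.5],[7,-5.5],[-8,0],[7,5.5],[19,12.5]])/1e3@R.T+p[:2]
        f=np.c_[f,np.full(len(f),.005)]
        cv2.polylines(im,[((proj(c,f)-[u0,v0]+.5)*7).astype(np.int32)],True,(255,0,0),1); out.append(im)
    cv2.imwrite("pics/fit.png",np.hstack(out))
E
python3 fit.py
cat > fits.py <<'E'
from h import *
from scipy.optimize import least_squares
a=load("scene");b=load("top")
# pixel edge points from zooms (x5): collar extremes & head
def el(c,u0,v0,w,h,f):
    pass
out=[]
t=np.linspace(0,2*np.pi,60)
def circ(x,y,z,r): return np.c_[x+r*np.cos(t),y+r*np.sin(t),np.full(60,z)]
R=[("scene",a,(255,200,80,80)),("top",b,(310,140,75,80))]
masks={}
for n,c,(u0,v0,w,h) in R:
    g=c["color"][v0:v0+h,u0:u0+w].astype(float)
    sat=g.max(2)-g.min(2); br=g.max(2)
    m=((sat<32)&(br>(110 if n=="scene" else 85))).astype(np.uint8)
    k,l,st,ce=cv2.connectedComponentsWithStats(m); i=1+np.argmax(st[1:,4]); mm=(l==i).astype(np.uint8)
    hc,_=cv2.findContours(mm,cv2.RETR_EXTERNAL,cv2.CHAIN_APPROX_NONE); cn=max(hc,key=len)
    masks[n]=cv2.fitEllipse(cn); print(n,st[i],masks[n][0]+np.array([u0,v0]),masks[n][1])
    cn2=np.array(masks[n][0])+[u0,v0]; masks[n]=cn2
    # foot: low sat dark
    m=(br<(75 if n=="scene" else 65)).astype(np.uint8)|mm
    m[:8]=0 if n=="scene" else m[:8]
    k,l,st,ce=cv2.connectedComponentsWithStats(m); i=1+np.argmax(st[1:,4]); print(n,"foot",st[i]+np.array([u0,v0,0,0,0]))
def res(p):
    x,y,z=p; r=[]
    for n,c in(("scene",a),("top",b)): r+=list(proj(c,circ(x,y,z,.032))[:, :].mean(0)-masks[n])
    return np.array(r)
s=least_squares(res,[.5,0,.12]); p=s.x; print("collar top",p,s.fun)
for n,c,(u0,v0,w,h) in R:
    im=crop(c,u0,v0,w,h,5,"")
    for z,r,col in((p[2],.032,(0,0,255)),(p[2]+.013,.011,(255,0,0)),(0,.062,(0,255,0)),(.02,.062,(0,255,255))):
        cv2.polylines(im,[((proj(c,circ(p[0],p[1],z,r))-[u0,v0]+.5)*5).astype(np.int32)],True,col,1)
    out.append(im)
cv2.imwrite("pics/fits.png",np.hstack(out))
E
python3 fits.py
```

```text
scene [435.46946408 247.14695553] 151.20689655172413
top [235.966456   148.87822071] 46.2247191011236
[0.58762769 0.14442909 0.79168132] 2.336688289595482
[0.58790119 0.14439339 0.76094972] 3.1852663545520787
[0.58767922 0.1441607  0.77267984] 2.6066684903751414
[ 0.28 -1.72 -0.32  0.29 -0.22  0.55  0.06 -1.03 -0.59 -0.06  0.33 -0.31]
grip [0.56763003 0.12461512 0.026     ]
scene [ 19   8  33  27 662] [290.13697815 221.16797066] (26.21204948425293, 31.919206619262695)
scene foot [ 268  208   55   70 2689]
top [ 24  11  29  26 545] [347.02681351 163.60541725] (24.346275329589844, 26.95894432067871)
top foot [329 151  34  41 897]
collar top [ 0.50362372 -0.17764609  0.13403252] [-0.01085783  0.00064835 -0.0140464  -0.00172165]
```

View pics/fit.png

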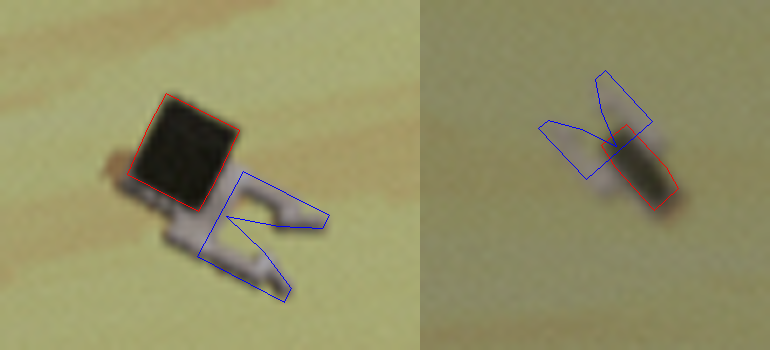

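View pics/fits.png

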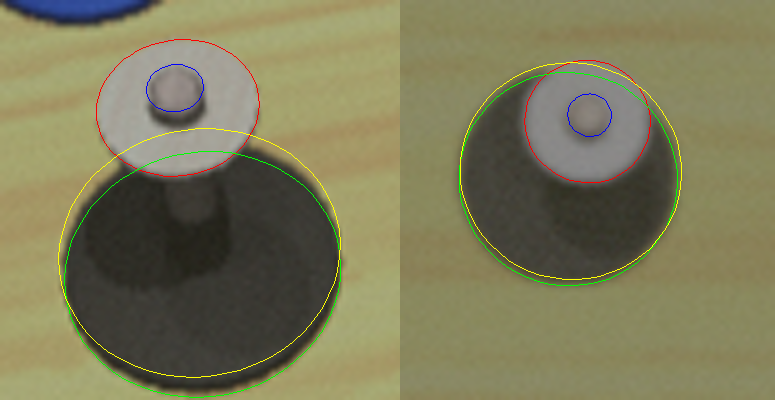

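Both fits overlay well. The spindle axis is at (0.504,-0.178) with the collar top at z≈0.132-0.134, inside the allowed 0.098-0.136. The grip is at (0.568,0.125) with yaw ≈0.78. Next I'll travel to above the grip.

Emit:
arm_command(
  steps=[
    [-0.0147,0.0335,0,0,0,0.12,0.0854],
    [-0.0147,0.0335,0,0,0,0,0.05],
    [-0.0147,0.0335,0,0,0,0,0.05],
    [-0.0147,0.0335,0,0,0,0,0.05],
    [-0.0147,0.0335,0,0,0,0,0.05],
    [-0.0147,0.0335,0,0,0,0,0.05],
    [-0.0147,0.0335,0,0,0,0,0.05],
    [-0.0147,0.0335,0,0,0,0,0.05],
    [-0.0147,0.0335,0,0,0,0,0.05],
    [-0.0147,0.0335,0,0,0,0,0.05],
  ],
)

```text
time: 0.93
tool_pos: [0.4394, 0.2063, 0.2562]
orientation: [[0.511, 0.859, -0.0], [0.859, -0.511, -0.0], [-0.0, -0.0, -1.0]]
force: [0.9, 0.5, 0.5]
opening: 0.583
```

Emit:
arm_command(
  steps=[
    [0,0,0,0,0,0.12,0.05],
    [0,0,0,0,0,0.12,0.05],
    [0,0,0,0,0,0.12,0.05],
    [0,0,0,0,0,0.12,0.05],
    [0,0,0,0,0,0.12,0.05],
    [0,0,0,0,0,0.12,0.05],
    [0,0,0,0,0,0.12,0.05],
    [0,0,0,0,0,0.12,0.05],
    [0,0,0,0,0,0.12,0.05],
    [0,0,0,0,0,0.12,0.05],
  ],
)

```text
time: 1.77
tool_pos: [0.4387, 0.208, 0.256]
orientation: [[0.985, -0.171, -0.001], [-0.171, -0.985, -0.0], [-0.001, 0.0, -1.0]]
force: [0.1, -0.2, -1.3]
opening: 0.586
```

Emit:
arm_command(
  steps=[
    [0,0,0,0,0,0.12,0.05],
    [0,0,0,0,0,0.12,0.05],
    [0,0,0,0,0,0.12,0.05],
    [0,0,0,0,0,0.12,0.05],
    [0,0,0,0,0,0.12,0.05],
    [0,0,0,0,0,0,0.05],
  ],
)

```text
time: 2.27
tool_pos: [0.4387, 0.208, 0.256]
orientation: [[0.717, -0.697, -0.001], [-0.697, -0.717, -0.0], [-0.0, 0.001, -1.0]]
force: [0.5, 0.2, 0.3]
opening: 0.587
```

```bash
cat > to.py <<'E'
import sys,numpy as np
from bench import arm
s=arm.sense();R=s["orientation"]
print("t",s["time"],"pos",s["tool_pos"].round(4),"phi",np.degrees(np.arctan2(R[1,0],R[0,0])).round(2),"zax",R[:,2].round(4),"F",s["force"].round(2),"M",s["wrist_torque"].round(3),"op",round(s["opening"],3),"q",s["qpos"].round(3))
if len(sys.argv)>3:
    g=np.array([float(v) for v in sys.argv[1:4]]); print("d_tool",(R.T@(g-s["tool_pos"])).round(4))
E
python3 to.py .568 .1247 .034
```

```text
t 2.2667 pos [0.4387 0.208  0.256 ] phi -44.22 zax [-6.e-04 -2.e-04 -1.e+00] F [0.48 0.16 0.31] M [ 0.025 -0.017 -0.028] op 0.587 q [0.367 0.156 1.698 0.    1.288 1.139]
d_tool [ 0.1509 -0.0306  0.222 ]
```

Emit:
arm_command(
  steps=[
    [0.0302,-0.0061,0,0,0,0,0.05],
    [0.0302,-0.0061,0,0,0,0,0.05],
    [0.0302,-0.0061,0.03,0,0,0,0.05],
    [0.0302,-0.0061,0.035,0,0,0,0.05],
    [0.0302,-0.0061,0.035,0,0,0,0.05],
    [0,0,0.035,0,0,0,0.05],
    [0,0,0.015,0,0,0,0.05],
    [0,0,0,0,0,0,0.05],
  ],
)

```text
time: 2.93
tool_pos: [0.5607, 0.1287, 0.1104]
orientation: [[0.723, -0.691, -0.007], [-0.691, -0.723, -0.001], [-0.004, 0.006, -1.0]]
force: [-0.2, -0.2, 0.1]
opening: 0.587
```

```bash
python3 to.py .568 .1247 .034; python3 - <<'E'
from bench import arm
from h import *
o=[]
for n in("scene","top"):
    c=arm.camera(n); pickle.dump(c,open(n+"1.pkl","wb"))
    o.append(crop(c,390,205,100,90,4,"") if n=="scene" else crop(c,190,110,90,90,4,""))
cv2.imwrite("pics/a1.png",np.hstack(o))
E
```

```text
t 2.9333 pos [0.5607 0.1287 0.1104] phi -43.69 zax [-0.0071 -0.0012 -1.    ] F [-0.16 -0.15  0.06] M [ 0.025  0.027 -0.009] op 0.587 q [0.162 0.516 1.581 0.    1.052 0.925]
d_tool [ 0.0083 -0.0025  0.0763]
```

View pics/a1.png

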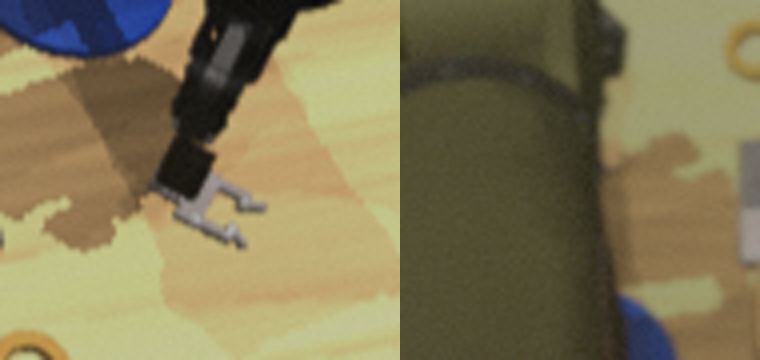

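The gripper is lined up above the grip and the clip hasn't moved. The top view is blocked by the arm. I'll descend now.

Emit:
arm_command(
  steps=[
    [0.008,-0.0025,0,0,0,0,0.05],
    [0,0,0,0,0,0,0.05],
  ],
)

```text
time: 3.2
tool_pos: [0.5716, 0.1254, 0.1168]
orientation: [[0.721, -0.692, 0.004], [-0.692, -0.721, 0.0], [0.002, -0.003, -1.0]]
force: [-0.2, -0.2, -0.2]
opening: 0.589
```

```bash
python3 to.py .568 .1247 .034
```

```text
t 3.2 pos [0.5716 0.1254 0.1168] phi -43.82 zax [ 3.7e-03  4.0e-04 -1.0e+00] F [-0.19 -0.24 -0.19] M [-0.023  0.009 -0.017] op 0.589 q [ 0.153  0.522  1.554 -0.     1.062  0.918]
d_tool [-0.0023  0.0032  0.0827]
```

Emit:
arm_command(
  steps=[
    [0,0,0,0,0,0,0.05],
    [0,0,0,0,0,0,0.05],
    [0,0,0,0,0,0,0.05],
  ],
)

```text
time: 3.45
tool_pos: [0.57, 0.1257, 0.1152]
orientation: [[0.721, -0.693, 0.001], [-0.693, -0.721, 0.0], [0.0, -0.001, -1.0]]
force: [0.5, 0.1, 1.2]
opening: 0.588
```

```bash
python3 to.py .568 .1247 .034
```

```text
t 3.45 pos [0.57   0.1257 0.1152] phi -43.87 zax [ 7.e-04  1.e-04 -1.e+00] F [0.47 0.13 1.15] M [0.008 0.08  0.002] op 0.588 q [0.154 0.522 1.558 0.    1.061 0.92 ]
d_tool [-0.0008  0.0021  0.0812]
```

Emit:
arm_command(
  steps=[
    [-0.0008,0.002,0.015,0,0,0.012,0.05],
    [0,0,0.018,0,0,0,0.05],
    [0,0,0.018,0,0,0,0.05],
    [0,0,0.015,0,0,0,0.05],
    [0,0,0.01,0,0,0,0.05],
    [0,0,0.004,0,0,0,0.05],
    [0,0,0,0,0,0,0.05],
    [0,0,0,0,0,0,0.05],
  ],
)

```text
time: 4.12
tool_pos: [0.5683, 0.1248, 0.0353]
orientation: [[0.712, -0.702, 0.001], [-0.702, -0.712, 0.0], [0.0, -0.001, -1.0]]
force: [0.3, -0.5, 0.2]
opening: 0.582
```

```bash
python3 to.py .568 .1247 .034; python3 - <<'E'
from bench import arm
from h import *
c=arm.camera("scene"); cv2.imwrite("pics/a2.png",crop(c,390,205,100,90,6,""))
E
```

```text
t 4.1167 pos [0.5683 0.1248 0.0353] phi -44.57 zax [ 8.e-04  1.e-04 -1.e+00] F [ 0.3  -0.52  0.21] M [-0.012  0.002  0.017] op 0.582 q [0.153 0.637 1.595 0.    0.909 0.931]
d_tool [-0.0001  0.0003  0.0013]
```

View pics/a2.png

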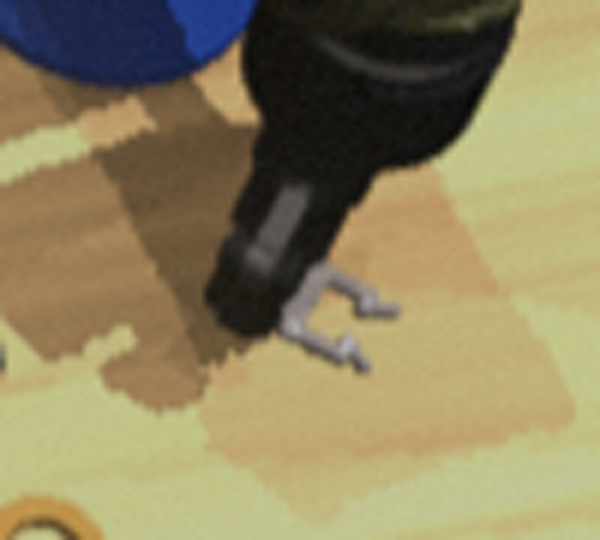

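The fingers are around the grip, with the fork still flat at about (450,258) in the full image. I'll close.

Emit:
arm_command(
  steps=[
    [0,0,0,0,0,0,0.03],
    [0,0,0,0,0,0,0.02],
    [0,0,0,0,0,0,0.005],
    [0,0,0,0,0,0,0.0],
    [0,0,0,0,0,0,0.0],
    [0,0,0,0,0,0,0.0],
    [0,0,0,0,0,0,0.0],
  ],
)

```text
time: 4.75
tool_pos: [0.5683, 0.1248, 0.0353]
orientation: [[0.712, -0.702, 0.001], [-0.702, -0.712, 0.0], [0.001, -0.001, -1.0]]
force: [-0.8, -1.1, 5.5]
opening: 0.137
```

```bash
python3 to.py
```

```text
t 4.75 pos [0.5683 0.1248 0.0353] phi -44.58 zax [ 9.e-04  1.e-04 -1.e+00] F [-0.78 -1.08  5.52] M [-0.001  0.235  0.033] op 0.137 q [ 0.153  0.637  1.595 -0.     0.909  0.931]
```

Emit:
arm_command(
  steps=[
    [0,0,-0.005,0,0,0,0],
    [0,0,-0.015,0,0,0,0],
    [0,0,-0.025,0,0,0,0],
    [0,0,-0.03,0,0,0,0],
    [0,0,-0.03,0,0,0,0],
    [0,0,-0.03,0,0,0,0],
    [0,0,-0.02,0,0,0,0],
    [0,0,-0.01,0,0,0,0],
    [0,0,0,0,0,0,0],
    [0,0,0,0,0,0,0],
  ],
)

```text
time: 5.58
tool_pos: [0.5676, 0.1247, 0.1988]
orientation: [[0.712, -0.702, -0.001], [-0.702, -0.712, -0.0], [-0.001, 0.001, -1.0]]
force: [0.4, 0.2, -2.5]
opening: 0.141
```

```bash
python3 to.py .4524 -.2296 .2; python3 - <<'E'
from bench import arm
from h import *
c=arm.camera("scene"); cv2.imwrite("pics/a3.png",cv2.resize(c["color"][:,:,::-1],None,fx=1.25,fy=1.25))
E
```

```text
t 5.5833 pos [0.5676 0.1247 0.1988] phi -44.58 zax [-9.e-04 -1.e-04 -1.e+00] F [ 0.43  0.19 -2.51] M [-0.002  0.005  0.031] op 0.141 q [0.153 0.42  1.496 0.    1.226 0.931]
d_tool [ 0.1666  0.3332 -0.0011]
```

View pics/a3.png

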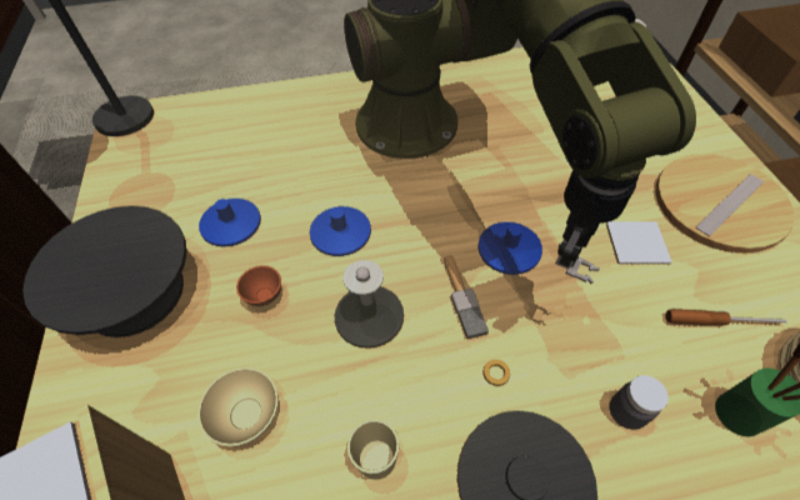

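The clip hangs level at about (580,268) in the 800-pixel-wide view. I'll carry it to beside the spindle.

Emit:
arm_command(
  steps=[
    [0.008,0.016,0,0,0,0,0],
    [0.0165,0.033,0,0,0,0,0],
    [0.0165,0.033,0,0,0,0,0],
    [0.0165,0.033,0,0,0,0,0],
    [0.0165,0.033,0,0,0,0,0],
    [0.0165,0.033,0,0,0,0,0],
    [0.0165,0.033,0,0,0,0,0],
    [0.0165,0.033,0,0,0,0,0],
    [0.0165,0.033,0,0,0,0,0],
    [0.0165,0.033,0,0,0,0,0],
  ],
)

```text
time: 6.47
tool_pos: [0.4584, -0.2094, 0.198]
orientation: [[0.712, -0.702, -0.002], [-0.702, -0.712, 0.001], [-0.003, 0.001, -1.0]]
force: [0.6, -1.1, -0.7]
opening: 0.141
```

Emit:
arm_command(
  steps=[
    [0.007,0.014,0,0,0,0,0],
    [0.003,0.006,0,0,0,0,0],
    [0,0,0,0,0,0,0],
    [0,0,0,0,0,0,0],
    [0,0,0,0,0,0,0],
    [0,0,0,0,0,0,0],
  ],
)

```text
time: 6.97
tool_pos: [0.4532, -0.2282, 0.1994]
orientation: [[0.713, -0.701, -0.0], [-0.701, -0.713, 0.0], [-0.0, 0.0, -1.0]]
force: [-0.1, -0.6, -0.2]
opening: 0.142
```

```bash
python3 to.py .4524 -.2296 .19; python3 - <<'E'
from bench import arm
from h import *
o=[]
for n in("scene","top"):
    c=arm.camera(n); pickle.dump(c,open(n+"2.pkl","wb"))
    o.append(crop(c,240,170,100,100,4,"") if n=="scene" else crop(c,310,110,100,100,4,""))
cv2.imwrite("pics/a4.png",np.hstack(o))
E
```

```text
t 6.9667 pos [ 0.4532 -0.2282  0.1994] phi -44.49 zax [-3.e-04  3.e-04 -1.e+00] F [-0.12 -0.61 -0.16] M [-0.041 -0.025 -0.005] op 0.142 q [-0.539  0.262  1.708  0.     1.172  0.238]
d_tool [0.0004 0.0015 0.0094]
```

View pics/a4.png

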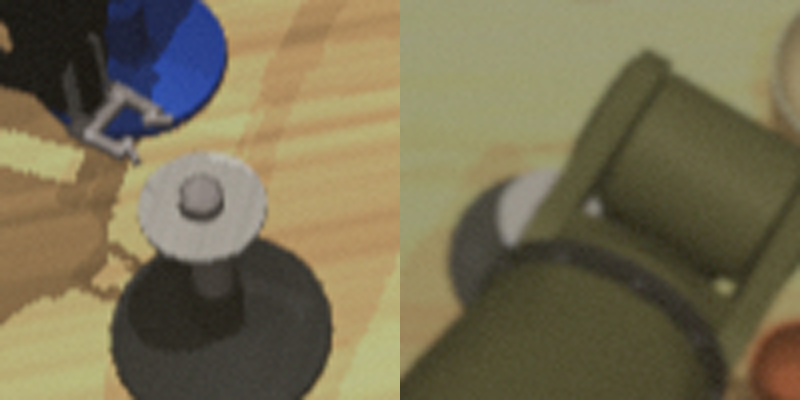

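```bash
python3 - <<'E'
from h import *
from bench import arm
s=arm.sense();R=s["orientation"];c=load("scene2")
d=-R[:,1]; l=R[:,0]*-1; 
seat=s["tool_pos"]+d*.028; seat[2]=s["tool_pos"][2]-.0353+.0025
ax=np.array([.5036,-.1776])
v=ax-seat[:2]; print("fwd",v@d[:2],"left",v@l[:2])
im=crop(c,240,170,100,100,6,"")
f=np.array([[19,18],[-10,18],[-10,-18],[19,-18],[19,-12.5],[7,-5.5],[0,-8],[-8,0],[0,8],[7,5.5],[19,12.5]])/1e3
P=seat+f[:,:1]*d+f[:,1:]*l+[0,0,.0025]
cv2.polylines(im,[((proj(c,P)-[240,170]+.5)*6).astype(np.int32)],True,(0,0,255),1)
t=np.linspace(0,2*np.pi,60)
for z,r in((.134,.032),(.147,.011)):
  C=np.c_[ax[0]+r*np.cos(t),ax[1]+r*np.sin(t),np.full(60,z)]
  cv2.polylines(im,[((proj(c,C)-[240,170]+.5)*6).astype(np.int32)],True,(255,0,0),1)
cv2.imwrite("pics/a5.png",im)
E
```

```text
fwd 0.04367629328236446 left -0.00030211461498235934
```

View pics/a5.png

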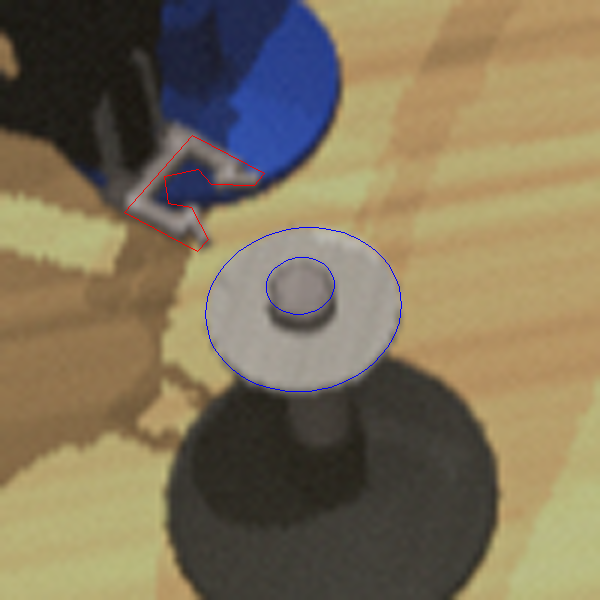

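The prediction agrees with the image to within about 2 mm. I'll advance to seat −26 mm and descend to just above the collar.

Emit:
arm_command(
  steps=[
    [0,-0.006,0,0,0,0,0],
    [0,-0.006,0,0,0,0,0],
    [0,-0.0055,0,0,0,0,0],
    [0,0,0.008,0,0,0,0],
    [0,0,0.006,0,0,0,0],
    [0,0,0.004,0,0,0,0],
    [0,0,0.003,0,0,0,0],
    [0,0,0,0,0,0,0],
    [0,0,0,0,0,0,0],
  ],
)

```text
time: 7.82
tool_pos: [0.465, -0.217, 0.1785]
orientation: [[0.712, -0.702, -0.0], [-0.702, -0.712, 0.0], [-0.0, 0.0, -1.0]]
force: [-0.1, -1.1, -1.2]
opening: 0.142
```

```bash
python3 to.py; python3 - <<'E'
from bench import arm
from h import *
s=arm.sense();R=s["orientation"]
d=-R[:,1]; v=np.array([.5036,-.1776])-(s["tool_pos"]+d*.028)[:2]; print("fwd",v@d[:2],"left",v@-R[:2,0])
c=arm.camera("scene"); cv2.imwrite("pics/a6.png",crop(c,250,175,80,80,7,""))
E
```

```text
t 7.8167 pos [ 0.465  -0.217   0.1785] phi -44.59 zax [-3.e-04  1.e-04 -1.e+00] F [-0.11 -1.15 -1.18] M [ 0.02  -0.029 -0.019] op 0.142 q [-0.508  0.299  1.714 -0.     1.129  0.27 ]
fwd 0.027156749831795612 left 0.00017929720395701114
```

View pics/a6.png

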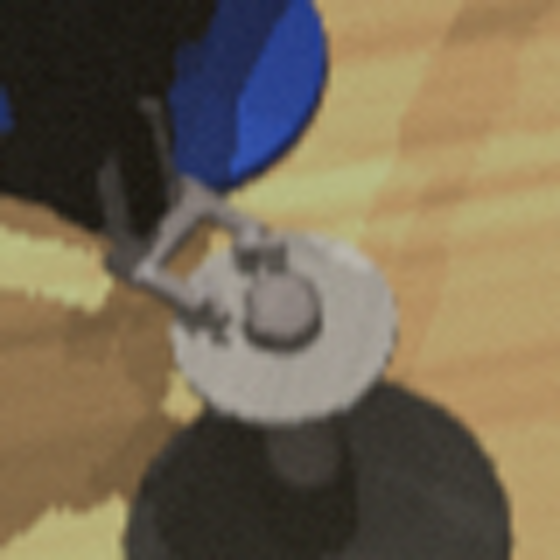

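The mouth is aimed symmetrically at the head, with tips at about (265,245) and (210,315) in the crop and the head at (285,310). Now I'll feel downwards.

Emit:
arm_command(
  steps=[
    [0,0,0.002,0,0,0,0],
    [0,0,0.002,0,0,0,0],
    [0,0,0.002,0,0,0,0],
    [0,0,0.001,0,0,0,0],
    [0,0,0,0,0,0,0],
  ],
)

```text
time: 8.28
tool_pos: [0.465, -0.2168, 0.1714]
orientation: [[0.712, -0.702, -0.0], [-0.702, -0.712, 0.0], [-0.0, 0.0, -1.0]]
force: [-0.4, 0.5, -0.7]
opening: 0.144
```

Emit:
arm_command(
  steps=[
    [0,0,0.001,0,0,0,0],
    [0,0,0,0,0,0,0],
  ],
)

```text
time: 8.45
tool_pos: [0.4651, -0.2168, 0.1706]
orientation: [[0.712, -0.702, -0.0], [-0.702, -0.712, 0.0], [-0.0, 0.0, -1.0]]
force: [0.2, -1.2, -0.7]
opening: 0.145
```

Emit:
arm_command(
  steps=[
    [0,0,0.001,0,0,0,0],
    [0,0,0,0,0,0,0],
  ],
)

```text
time: 8.62
tool_pos: [0.4651, -0.2168, 0.1695]
orientation: [[0.712, -0.702, -0.0], [-0.702, -0.712, 0.0], [-0.0, 0.0, -1.0]]
force: [1.2, 0.3, -1.3]
opening: 0.14
```

Emit:
arm_command(
  steps=[
    [0,0,0.001,0,0,0,0],
    [0,0,0,0,0,0,0],
  ],
)

```text
time: 8.78
tool_pos: [0.4651, -0.2169, 0.1687]
orientation: [[0.712, -0.702, 0.0], [-0.702, -0.712, -0.0], [0.0, -0.0, -1.0]]
force: [0.4, -0.5, 0.4]
opening: 0.141
```

Emit:
arm_command(
  steps=[
    [0,0,0.001,0,0,0,0],
    [0,0,0,0,0,0,0],
  ],
)

```text
time: 8.95
tool_pos: [0.4652, -0.2169, 0.1678]
orientation: [[0.712, -0.702, 0.0], [-0.702, -0.712, -0.0], [0.0, -0.0, -1.0]]
force: [-1.2, 0.7, 2.7]
opening: 0.144
```

Contact comes at TCP z≈0.168, which puts the clip underside at ≈0.133 and matches the camera. I'll continue down gently.

Emit:
arm_command(
  steps=[
    [0,0,0.001,0,0,0,0],
    [0,0,0,0,0,0,0],
    [0,0,0,0,0,0,0],
  ],
)

```text
time: 9.2
tool_pos: [0.4652, -0.2169, 0.1668]
orientation: [[0.712, -0.702, 0.0], [-0.702, -0.712, -0.0], [0.0, -0.0, -1.0]]
force: [-0.6, -0.7, 3.9]
opening: 0.144
```

Emit:
arm_command(
  steps=[
    [0,0,0.001,0,0,0,0],
    [0,0,0,0,0,0,0],
    [0,0,0,0,0,0,0],
  ],
)

```text
time: 9.45
tool_pos: [0.4652, -0.2169, 0.1657]
orientation: [[0.712, -0.702, 0.0], [-0.702, -0.712, -0.0], [0.0, -0.0, -1.0]]
force: [0.8, -0.8, 2.9]
opening: 0.143
```

Emit:
arm_command(
  steps=[
    [0,0,0.001,0,0,0,0],
    [0,0,0,0,0,0,0],
    [0,0,0,0,0,0,0],
  ],
)

```text
time: 9.7
tool_pos: [0.4652, -0.2169, 0.1647]
orientation: [[0.712, -0.702, 0.0], [-0.702, -0.712, -0.0], [0.0, -0.0, -1.0]]
force: [0.9, -1.3, 5.0]
opening: 0.143
```

Emit:
arm_command(
  steps=[
    [0,0,0.001,0,0,0,0],
    [0,0,0,0,0,0,0],
    [0,0,0,0,0,0,0],
  ],
)

```text
time: 9.95
tool_pos: [0.4652, -0.2169, 0.1637]
orientation: [[0.712, -0.702, 0.0], [-0.702, -0.712, -0.0], [0.0, -0.0, -1.0]]
force: [-0.6, -0.6, 4.8]
opening: 0.145
```

```bash
python3 to.py
```

```text
t 9.95 pos [ 0.4652 -0.2169  0.1637] phi -44.58 zax [ 2.e-04 -1.e-04 -1.e+00] F [-0.56 -0.65  4.81] M [-0.045 -0.061  0.013] op 0.145 q [-0.508  0.317  1.727  0.     1.096  0.27 ]
```

Emit:
arm_command(
  steps=[
    [0,0,0.001,0,0,0,0],
    [0,0,0,0,0,0,0],
    [0,0,0,0,0,0,0],
  ],
)

```text
time: 10.2
tool_pos: [0.4652, -0.2169, 0.1628]
orientation: [[0.712, -0.702, 0.0], [-0.702, -0.712, -0.0], [0.0, -0.0, -1.0]]
force: [-0.1, -1.1, 4.7]
opening: 0.144
```

Emit:
arm_command(
  steps=[
    [0,0,0.0008,0,0,0,0],
    [0,0,0,0,0,0,0],
    [0,0,0,0,0,0,0],
  ],
)

```text
time: 10.45
tool_pos: [0.4652, -0.2169, 0.162]
orientation: [[0.712, -0.702, 0.0], [-0.702, -0.712, -0.0], [0.0, -0.0, -1.0]]
force: [-1.1, -0.8, 5.5]
opening: 0.143
```

```bash
python3 to.py; python3 - <<'E'
from bench import arm
from h import *
s=arm.sense();R=s["orientation"]
d=-R[:,1]; v=np.array([.5036,-.1776])-(s["tool_pos"]+d*.028)[:2]; print("fwd",v@d[:2],"left",v@-R[:2,0])
c=arm.camera("scene"); cv2.imwrite("pics/a7.png",crop(c,260,180,65,65,9,""))
F=[]
E
```

```text
t 10.45 pos [ 0.4652 -0.2169  0.162 ] phi -44.58 zax [ 3.e-04 -2.e-04 -1.e+00] F [-1.13 -0.79  5.51] M [ 0.013 -0.073  0.018] op 0.143 q [-0.508  0.32   1.729 -0.     1.093  0.27 ]
fwd 0.026968513280628548 left 0.00023073784816316813
```

View pics/a7.png

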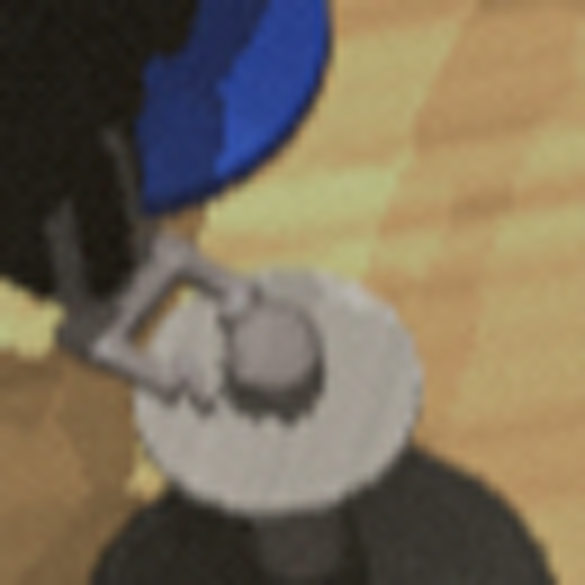

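The collar is down ≈6.3 mm, which puts the clip top ≈1.3 mm below the head's underside. Now I'll slide forward in small steps, watching the forces.

Emit:
arm_command(
  steps=[
    [0,-0.0015,0,0,0,0,0],
    [0,-0.0015,0,0,0,0,0],
    [0,-0.0015,0,0,0,0,0],
    [0,-0.0015,0,0,0,0,0],
    [0,0,0,0,0,0,0],
  ],
)

```text
time: 10.92
tool_pos: [0.4694, -0.2126, 0.162]
orientation: [[0.712, -0.702, 0.0], [-0.702, -0.712, -0.0], [0.0, 0.0, -1.0]]
force: [-0.6, -1.1, 6.1]
opening: 0.139
```

Emit:
arm_command(
  steps=[
    [0,-0.0015,0,0,0,0,0],
    [0,-0.0015,0,0,0,0,0],
    [0,0,0,0,0,0,0],
  ],
)

```text
time: 11.17
tool_pos: [0.4715, -0.2105, 0.162]
orientation: [[0.712, -0.702, 0.0], [-0.702, -0.712, -0.0], [0.0, 0.0, -1.0]]
force: [0.2, -1.4, 6.6]
opening: 0.14
```

```bash
cat >f.py <<'E'
from bench import arm
import numpy as np
s=arm.sense();R=s["orientation"]
d=-R[:,1]; v=np.array([.5036,-.1776])-(s["tool_pos"]+d*.028)[:2]; print("t",s["time"],"seat short",v@d[:2],"left",v@-R[:2,0],"z",s["tool_pos"][2],"F fwd/left/up",(s["force"]@d).round(2),(s["force"]@-R[:,0]).round(2),s["force"][2].round(2),"M",s["wrist_torque"].round(2))
E
python3 f.py
```

```text
t 11.1667 seat short 0.017949320821227698 left 0.0002042375331591153 z 0.16202541961060185 F fwd/left/up -0.84 -1.12 6.57 M [-0.04 -0.01 -0.04]
```

Emit:
arm_command(
  steps=[
    [0,-0.001,0,0,0,0,0],
    [0,-0.001,0,0,0,0,0],
    [0,0,0,0,0,0,0],
  ],
)

```text
time: 11.42
tool_pos: [0.4728, -0.2091, 0.162]
orientation: [[0.712, -0.702, -0.0], [-0.702, -0.712, -0.0], [0.0, 0.0, -1.0]]
force: [-1.0, -1.3, 5.9]
opening: 0.142
```

Emit:
arm_command(
  steps=[
    [0,-0.001,0,0,0,0,0],
    [0,-0.001,0,0,0,0,0],
    [0,0,0,0,0,0,0],
  ],
)

```text
time: 11.67
tool_pos: [0.4742, -0.2078, 0.162]
orientation: [[0.712, -0.702, -0.0], [-0.702, -0.712, -0.001], [0.0, 0.0, -1.0]]
force: [-1.2, -3.3, 6.0]
opening: 0.139
```

Emit:
arm_command(
  steps=[
    [0,-0.001,0,0,0,0,0],
    [0,0,0,0,0,0,0],
  ],
)

```text
time: 11.83
tool_pos: [0.4748, -0.2073, 0.162]
orientation: [[0.712, -0.702, -0.0], [-0.702, -0.712, -0.001], [0.0, 0.001, -1.0]]
force: [-2.1, -3.6, 5.4]
opening: 0.146
```

```bash
python3 f.py
```

```text
t 11.8333 seat short 0.013412049030851577 left 0.0003456547517238853 z 0.16199774593865415 F fwd/left/up -4.07 -1.0 5.42 M [-0.63  0.33  0.01]
```

Emit:
arm_command(
  steps=[
    [0,-0.001,0,0,0,0,0],
    [0,0,0,0,0,0,0],
  ],
)

```text
time: 12.0
tool_pos: [0.4752, -0.2069, 0.1619]
orientation: [[0.712, -0.702, -0.001], [-0.702, -0.712, -0.001], [0.0, 0.002, -1.0]]
force: [-4.7, -7.7, 5.7]
opening: 0.146
```

Emit:
arm_command(
  steps=[
    [0,-0.001,0,0,0,0,0],
    [0,0,0,0,0,0,0],
  ],
)

```text
time: 12.17
tool_pos: [0.4758, -0.2063, 0.1619]
orientation: [[0.712, -0.702, -0.001], [-0.702, -0.712, -0.001], [0.0, 0.002, -1.0]]
force: [-5.1, -8.5, 5.3]
opening: 0.139
```

Emit:
arm_command(
  steps=[
    [0,-0.001,0,0,0,0,0],
    [0,0,0,0,0,0,0],
  ],
)

```text
time: 12.33
tool_pos: [0.4765, -0.2055, 0.1619]
orientation: [[0.712, -0.702, -0.001], [-0.702, -0.712, -0.001], [0.0, 0.002, -1.0]]
force: [-3.6, -6.5, 5.0]
opening: 0.141
```

```bash
python3 f.py;  python3 - <<'E'
from bench import arm
from h import *
c=arm.camera("scene"); cv2.imwrite("pics/a8.png",crop(c,260,180,65,65,9,""))
E
```

```text
t 12.3333 seat short 0.01089496953618756 left 0.00033018356054039053 z 0.16185787592065248 F fwd/left/up -7.22 -2.01 4.98 M [-0.95  0.69 -0.03]
```

View pics/a8.png

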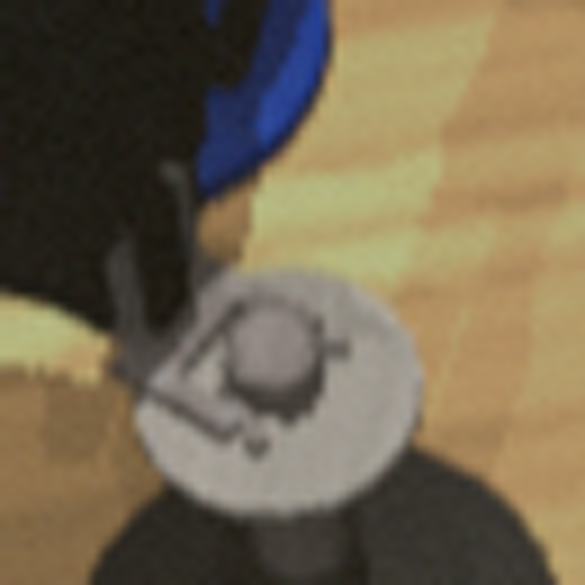

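The tips now straddle the spindle and the push peaked at about 10 N. I'll continue.

Emit:
arm_command(
  steps=[
    [0,-0.001,0,0,0,0,0],
    [0,-0.001,0,0,0,0,0],
    [0,0,0,0,0,0,0],
  ],
)

```text
time: 12.63
tool_pos: [0.4783, -0.2038, 0.162]
orientation: [[0.712, -0.702, -0.0], [-0.702, -0.712, -0.001], [0.0, 0.001, -1.0]]
force: [0.8, -1.1, 5.0]
opening: 0.14
```

Emit:
arm_command(
  steps=[
    [0,-0.001,0,0,0,0,0],
    [0,-0.001,0,0,0,0,0],
    [0,0,0,0,0,0,0],
  ],
)

```text
time: 12.88
tool_pos: [0.48, -0.202, 0.1621]
orientation: [[0.712, -0.702, 0.001], [-0.702, -0.712, -0.0], [0.001, -0.0, -1.0]]
force: [1.9, -0.4, 6.6]
opening: 0.141
```

Emit:
arm_command(
  steps=[
    [0,-0.001,0,0,0,0,0],
    [0,-0.001,0,0,0,0,0],
    [0,0,0,0,0,0,0],
  ],
)

```text
time: 13.13
tool_pos: [0.4816, -0.2004, 0.1622]
orientation: [[0.712, -0.702, 0.001], [-0.702, -0.712, -0.0], [0.001, -0.001, -1.0]]
force: [2.2, 2.9, 6.3]
opening: 0.14
```

```bash
python3 f.py
```

```text
t 13.1333 seat short 0.003668383717896662 left 0.0003277263409487772 z 0.16215979451644244 F fwd/left/up 3.58 0.46 6.28 M [ 0.41 -0.5  -0.05]
```

Emit:
arm_command(
  steps=[
    [0,-0.001,0,0,0,0,0],
    [0,-0.001,0,0,0,0,0],
    [0,0,0,0,0,0,0],
  ],
)

```text
time: 13.38
tool_pos: [0.4829, -0.1991, 0.1621]
orientation: [[0.712, -0.702, 0.001], [-0.702, -0.712, -0.0], [0.001, -0.0, -1.0]]
force: [0.3, 0.3, 5.8]
opening: 0.14
```

Emit:
arm_command(
  steps=[
    [0,-0.001,0,0,0,0,0],
    [0,0,0,0,0,0,0],
  ],
)

```text
time: 13.55
tool_pos: [0.4835, -0.1984, 0.1621]
orientation: [[0.712, -0.702, 0.0], [-0.702, -0.712, -0.0], [0.0, 0.0, -1.0]]
force: [-0.1, -1.3, 6.7]
opening: 0.143
```

```bash
python3 f.py
```

```text
t 13.55 seat short 0.0009815194421891249 left 0.0002718494540297922 z 0.1620769358169624 F fwd/left/up -1.01 -0.8 6.7 M [-0.11 -0.11  0.04]
```

Emit:
arm_command(
  steps=[
    [0,-0.0007,0,0,0,0,0],
    [0,0,0,0,0,0,0],
  ],
)

```text
time: 13.72
tool_pos: [0.4839, -0.198, 0.1621]
orientation: [[0.712, -0.702, 0.0], [-0.702, -0.712, -0.0], [0.0, 0.0, -1.0]]
force: [-1.5, -1.1, 5.6]
opening: 0.144
```

Emit:
arm_command(
  steps=[
    [0,-0.0007,0,0,0,0,0],
    [0,0,0,0,0,0,0],
  ],
)

```text
time: 13.88
tool_pos: [0.4841, -0.1977, 0.162]
orientation: [[0.712, -0.702, -0.001], [-0.702, -0.712, -0.001], [0.0, 0.001, -1.0]]
force: [-3.4, -3.9, 7.0]
opening: 0.142
```

```bash
python3 f.py
```

```text
t 13.8833 seat short 1.0956500744113053e-05 left 0.00023535100783030717 z 0.1620208868566204 F fwd/left/up -5.14 -0.31 7.04 M [-0.51  0.53 -0.01]
```

Emit:
arm_command(
  steps=[
    [0,-0.0006,0,0,0,0,0],
    [0,0,0,0,0,0,0],
    [0,0,0,0,0,0,0],
  ],
)

```text
time: 14.13
tool_pos: [0.4842, -0.1976, 0.162]
orientation: [[0.712, -0.702, -0.001], [-0.702, -0.712, -0.001], [-0.0, 0.002, -1.0]]
force: [-5.9, -6.2, 7.7]
opening: 0.144
```

```bash
python3 f.py;  python3 - <<'E'
from bench import arm
from h import *
c=arm.camera("scene"); cv2.imwrite("pics/a9.png",crop(c,260,180,65,65,9,""))
E
```

```text
t 14.1333 seat short -0.00014977908966316226 left 0.00025421294962714875 z 0.16199683807986945 F fwd/left/up -8.53 -0.16 7.67 M [-0.94  1.01  0.01]
```

View pics/a9.png

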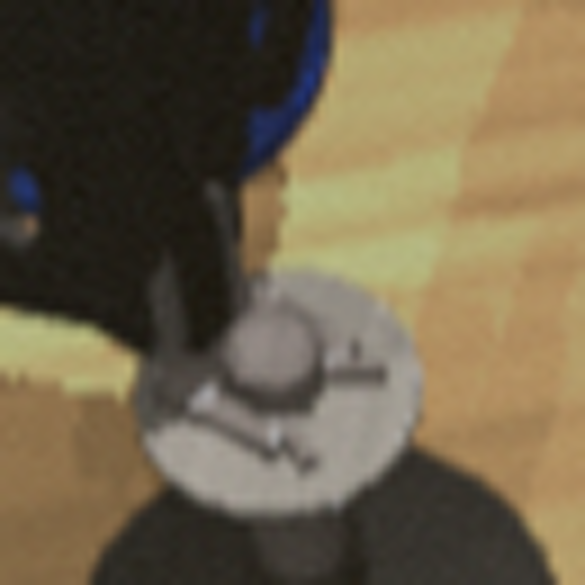

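The clip is home. Motion has stopped, the force against the solid back is a firm 8.5 N, and the tips are about 19 mm past the axis. I'll relax the push, let the clip rise under the head, and open.

Emit:
arm_command(
  steps=[
    [0,0.0007,0,0,0,0,0],
    [0,0,-0.0006,0,0,0,0],
    [0,0,-0.0006,0,0,0,0],
    [0,0,0,0,0,0,0],
    [0,0,0,0,0,0,0],
  ],
)

```text
time: 14.6
tool_pos: [0.4841, -0.1977, 0.1632]
orientation: [[0.712, -0.702, -0.0], [-0.702, -0.712, -0.001], [0.0, 0.001, -1.0]]
force: [-2.7, -4.6, 5.9]
opening: 0.142
```

```bash
python3 f.py
```

```text
t 14.6 seat short 1.6158986151430647e-05 left 0.00021780060197796298 z 0.16316967948725913 F fwd/left/up -5.21 -1.32 5.91 M [-0.67  0.5  -0.01]
```

Emit:
arm_command(
  steps=[
    [0,0.0006,-0.0003,0,0,0,0.0],
    [0,0,0,0,0,0,0.0],
    [0,0,0,0,0,0,0.016],
    [0,0,0,0,0,0,0.02],
    [0,0,0,0,0,0,0.026],
    [0,0,0,0,0,0,0.035],
    [0,0,0,0,0,0,0.045],
    [0,0,0,0,0,0,0.045],
    [0,0,0,0,0,0,0.045],
  ],
)

```text
time: 15.35
tool_pos: [0.4838, -0.1978, 0.1633]
orientation: [[0.712, -0.702, -0.0], [-0.702, -0.712, 0.0], [-0.0, 0.0, -1.0]]
force: [-0.3, 0.5, 0.0]
opening: 0.526
```

```bash
python3 f.py;  python3 - <<'E'
from bench import arm
from h import *
c=arm.camera("scene"); cv2.imwrite("pics/b0.png",crop(c,260,180,65,65,9,""))
E
```

```text
t 15.35 seat short 0.00027020109160461373 left 0.00012053553801566339 z 0.16331219211420694 F fwd/left/up 0.14 0.51 0.02 M [-0.05  0.01  0.08]
```

View pics/b0.png

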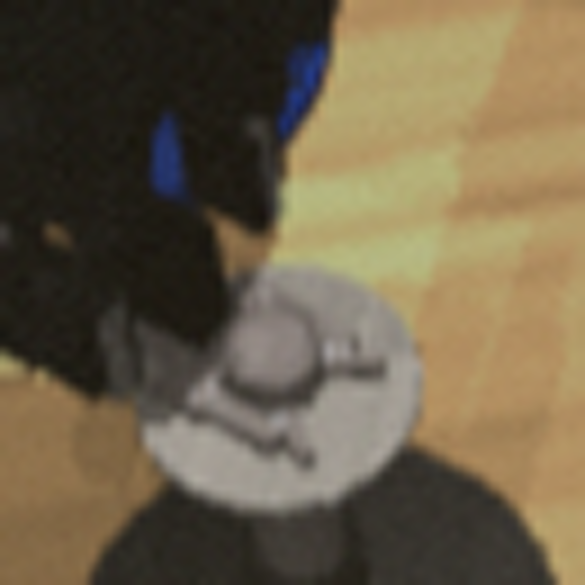

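The clip is released and no force is felt. I'll retreat straight up, then back.

Emit:
arm_command(
  steps=[
    [0,0,-0.004,0,0,0,0.045],
    [0,0,-0.01,0,0,0,0.045],
    [0,0,-0.02,0,0,0,0.045],
    [0,0,-0.03,0,0,0,0.045],
    [0,0,-0.03,0,0,0,0.045],
    [0,0.02,-0.01,0,0,0,0.045],
    [0,0.035,0,0,0,0,0.045],
    [0,0.035,0,0,0,0,0.045],
    [0,0.035,0,0,0,0,0.045],
    [0,0.02,0,0,0,0,0.045],
  ],
)

```text
time: 16.23
tool_pos: [0.3801, -0.3028, 0.2685]
orientation: [[0.712, -0.703, 0.001], [-0.703, -0.712, -0.001], [0.001, 0.0, -1.0]]
force: [0.1, 0.2, 0.3]
opening: 0.525
```

Emit:
arm_command(
  steps=[
    [0,0,0,0,0,0,0.045],
    [0,0,0,0,0,0,0.045],
    [0,0,0,0,0,0,0.045],
    [0,0,0,0,0,0,0.045],
    [0,0,0,0,0,0,0.045],
    [0,0,0,0,0,0,0.045],
  ],
)

```text
time: 16.73
tool_pos: [0.3825, -0.3007, 0.2674]
orientation: [[0.713, -0.701, -0.0], [-0.701, -0.713, 0.0], [-0.0, -0.0, -1.0]]
force: [-0.7, 0.2, -0.4]
opening: 0.526
```

```bash
python3 to.py;  python3 - <<'E'
from bench import arm
from h import *
c=arm.camera("scene"); A=cv2.resize(c["color"][:,:,::-1],(480,300)); B=crop(c,265,185,50,50,6,"")
# predicted home clip
d=np.array([.702,.712,0]);l=np.array([-.712,.702,0]); seat=np.array([.5036,-.1776,.1325])
f=np.array([[19,18],[-10,18],[-10,-18],[19,-18],[19,-12.5],[7,-5.5],[7,5.5],[19,12.5]])/1e3
cv2.imwrite("pics/b1.png",np.hstack([A,B]))
T=arm.camera("top"); cv2.imwrite("pics/b2.png",crop(T,310,130,75,75,7,""))
E
```

```text
t 16.7333 pos [ 0.3825 -0.3007  0.2674] phi -44.51 zax [-0.  0. -1.] F [-0.74  0.16 -0.43] M [-0.006 -0.014 -0.016] op 0.526 q [-0.741  0.149  1.68   0.     1.313  0.035]
```

View pics/b1.png

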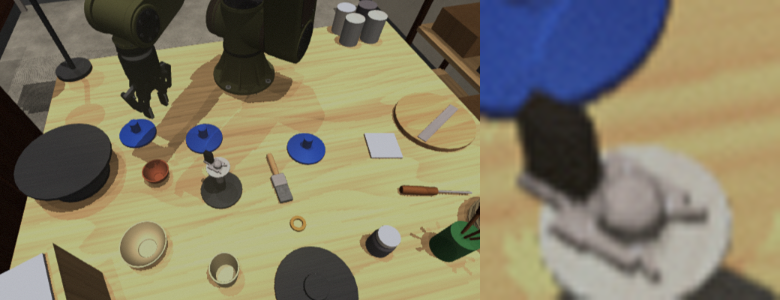

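View pics/b2.png

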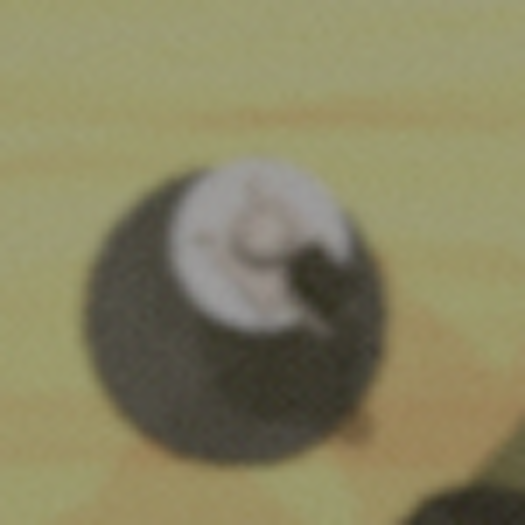

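Both pictures show the clip seated level under the head, its grip upright at the side, and the other bench items unmoved. The arm is well clear, so I'll hand it in.

```bash
python3 - <<'E'
from bench import arm
print(arm.sign_off())
E
```

```text
the job is handed in; nothing more can be done
None
```

The clip is refitted and the job is handed in, at about 17 s of the 61 s. Sign-off reports no verdict, so the result below rests on my own readings and pictures.

- **Pressing down:** I gripped the clip by its moulded grip and lowered it beside the spindle. It met the collar with the clip's underside at z ≈ 0.133 m, matching the cameras. I then pressed the collar down about 6.3 mm with about 6–7 N.
- **Snapping home:** The push peaked at about 10 N, and the clip was then drawn in until it met the solid back of the seat. I pressed it there with 8.5 N, well under the 30 N limit. By arm position the seat centre is within about 0.3 mm of the axis I measured, with the calibration good to about 2 mm.
- **Release:** I eased the load and opened the gripper. The wrist force then read zero, and I backed the arm well clear.
- **Last checks:** The final pictures show the clip level in the groove under the head and nothing else on the bench visibly moved. I could not measure the collar's force on the released clip. I expect about 6 N from the spring figures. No check failed or disagreed.

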